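Seat the hub pallet and trip the guarded bearing press

TASK

With the fingertips push the pallet carrying the wheel hub along its channel until it is fully home against the press housing. Then reach down through the window in the trip guard without touching the guard, press the lever inside fully down, keep it down for a good full second, let it come up again and draw back out clear. Only push and press: do not pick up or tip the pallet, do not press the lever before the pallet is home, and leave all the other things on the counter where they are.

Things in the scene. Friction and masses are not known exactly. Their poses are not given: they have to be found in the camera images.
- press: Fixed flat bench press. Origin: centre of its underside, on the counter. Bed 240 (x) x 120 (y) x 12 mm. Channel along x on y=0, from x=-115 to +40 mm, open at -x, 60 mm between two rails whose tops are 24 mm above the counter. Housing block x=+40 to +120, 110 wide, 112 mm high; its face at x=+40 is the stop. Left or right of the guard; yaw within 0.25 rad.
- pallet: Loose aluminium block 70 (x) x 56 (y) x 36 mm, 0.34 to 0.6 kg, a steel wheel hub fixed lying on top (in all 73 high). Origin: centre of its underside, 12 mm above the counter on the press bed, axes as the press's; starts 20 to 45 mm short of home. Home: origin at x=+5 mm in the press frame, front face on the stop. Slides with 2 to 7 N (first knock up to 15 N); push the middle of its -x face, 30 to 45 mm above the counter.
- guard: Fixed steel cage over the trip lever; must not be touched. Origin: on the counter under the cage's middle. Level top plate 160 (x) x 130 (y) mm, 4 mm thick, top face 130 mm above the counter, with one rectangular window (its centre at x=-15 mm, y=0); corner posts and side bars below. Yaw within 0.25 rad.
- window (a point): Centre of the guard's window, in the plane of the plate's top face; axes as the guard's. The window is 74 (x) x 66 mm (y).
- lever_pad (a point): Centre of the top face of the lever's steel paddle (46 x 40 mm), straight below the window's centre. Lever up: level, 22 mm below the plate's top face (108 mm above the counter); fully down: about 17.5 mm lower. Turns with the lever.
- lever (a joint): Angle of the trip lever, rad: 0 up, 0.22 fully down at its stop. Hinged 80 mm to the guard's +x side of the paddle's centre, about the guard's y axis; springs back up by itself. Pressing at the paddle's centre takes about 4 N to start, 8 N at the stop.
- bell: Bystander: loose chrome bell, 58 mm diameter, 40 mm high; origin at the centre of its underside; between robot and stations.
- rear_light: Bystander: loose orange bicycle rear light, 40 x 44 x 34 mm high; origin at the underside; between the press and the trip.
- pedal_wrench: Bystander: loose steel pedal wrench lying flat, 270 long, 38 mm wide, 11 mm high; origin at the middle of the handle's underside; to the robot's right.
- tool_tray: Bystander: loose yellow plastic tray, 220 x 150 x 40 mm high; origin at the centre of its underside; to the robot's left.
- grease_tin: Bystander: loose metal tin, 64 mm diameter, 55 mm high; origin at the underside; at the back.
- oil_bottle: Bystander: loose white oil bottle, 48 mm diameter, 130 mm high; origin at the underside; at the back right.
- bearing_cup: Bystander: loose steel ring, 42 mm diameter, 14 mm high; origin at the underside; near right.
Mind the look-alikes: they are no part of the job. What is shaped like the pallet but orange or yellow is not meant.

How it is judged:
By the outcome, as a careful person would: the job done as asked, in the order asked, and still so for the second after the job is handed in, with the robot touching nothing.
It also fails if it takes over 51 s, if anything falls off the work surface, if the arm or the gripper's body presses on something with over 40 N, if the wrist force passes 120 N, or if a joint passes its speed limit or range.

ROBOT

A 6-joint arm with a two-finger parallel gripper is mounted at the origin on the work surface. World frame = base frame: x ahead of the robot, y to its left, z up, the work surface at z = 0. Lengths are in mm, angles in rad, forces in N, time in s.
With the tool pointing down it reaches from about 400 to 925 mm from the base axis. Payload 12.5 kg.
Tool frame: the origin (TCP) lies midway between the tips of the shut fingers; the grasp point (between the pads) lies 19 mm behind it; z points along the fingers, y is the line along which they close (so a half turn about z gives the same grasp; the last joint's range is limited). The gripper opens to 95 mm and grips with 3 to 60 N. Pads are 20 mm wide; open, the fingers measure 119 mm over their backs; the gripper's body (75 mm by 180 mm) begins 59 mm behind the grasp point.
Start: joints at [1.017, 0.491, 1.559, -0, 1.092, -0.106], TCP at [270.601, 563.402, 214.661] pointing down, gripper open.
Joint ranges: [-3.1, 3.1], [-0.84, 2.19], [0.05, 2.79], [-1.13, 4.28], [0.06, 2.93], [-2.69, 2.69]. Speed limits (rad/s): [2.22, 2.22, 2.79, 3.14, 3.14, 3.14].

INTERFACE

Orientations are given as [roll, pitch, yaw] about the fixed x, y, z axes, in that order (R = Rz(yaw) Ry(pitch) Rx(roll)).
In Python, from cell import readout, eyes, env gives the robot as it stands.
- The arm moves only by the tool move_arm, never from a script. Its argument "plan" is a list of rows, each a list of 3 entries, a list of its own where there are three numbers: the turn, a rotation vector about the tool's x, y, z in degrees, then the shift along the tool's x, y, z in m, then the gripper command: -1 is shut, 1 is fully open, values between are in proportion. In form: [[[ax, ay, az], [x, y, z], jaw], ...]. A call has 1 to 5 rows; each row is the pose to reach, as a shift and turn from the pose commanded when the call began, along the tool's axes at that moment; what a row does not reach only later rows make up. A row lasts 1/8 s, in which the tool goes at most 62.5 mm and 10.7 degrees, less where a joint would pass 70% of its speed; a pose out of reach is approached as far as the arm can. A call with a gripper value outside its range is refused whole. The fingers move at their own pace and stop on an object; the grip force is fixed at half the most. Time passes only in rows, so rows that repeat a pose let the fingers close. It gives the time, the measured TCP pose, the force, the opening and the grip force at its end, in the units of the state.
- readout.state(): the state, without advancing time (a new reading comes with each control period).
- eyes.read_camera(name): name is "side" or "top"; returns a dict with "img" (384x512x3 uint8, red, green, blue), "K" (3x3 intrinsics, pixels), "extrinsics" (4x4, takes a point from camera to world coordinates). Camera axes: x right, y up, looking along -z (the intrinsics and any distortion apply to the point x, -y, -z); pixel columns grow to the right and rows downward; lengths in mm; the calibration is good to about 2 mm. A picture is of the moment at which its call begins. There is no depth.
- env.job_done(): hands the job in; it is judged then, once.
Trained networks look in a picture, given as the dict that the camera call returned (one of the last four; its "shot" number tells which), for a name from the list of things; names that differ only in an ending like _2 or _b are one class to them, and where a whole thing is asked for, a point or a joint stands for the part that bears it (a point fixed in the world has none). Each returns a list of dicts, best first, with "score" (0 to 1); they miss things now and then, are a little off and sometimes report something else, mostly with a low value. They report only what shows in the picture. A call takes as long as a camera call. They do not tell look-alikes from the thing itself.
- eyes.cut_out(picture, name): "mask" (384x512 bool, what is visible of it) and "uv" ([column, row] in pixels, amid what is visible of it).
The state is a dict: "t": time; "joints": joint angles; "qvel": joint speeds; "tau": joint torques, N m; "eef_pos": TCP position; "tcp_rot": TCP orientation; "ft_force": force on the tool from outside, world axes, zero at the start; "moment": the same for the moment, N m; "opening": opening from 0.0 (shut) to 1.0 (fully open); "grip_force": force on a finger pad.
Only numpy, scipy, OpenCV 4.12 (cv2) and the standard library are available. Lean on these libraries where they do the work, as an engineer would, in place of code of your own. Each camera call takes 0.05 s, during which the arm holds its last target. There are 200 camera calls.

## Working session

There is one attempt and no reset: what is moved stays moved. The work goes in short steps, Python scripts to look and compute and a tool call to move; the robot and the scene stay as the last step left them, time stands still between calls to the robot, and variables do not carry over. Pictures are saved under pics/ and viewed, at most 10 in all, crops included, and the job is handed in when it is done.

Besides the shell and the picture viewer there is one more tool, called after ">>>" as a command line: name --argument value ..., lists and objects as JSON in quotes. move_arm: Moves the arm, as the interface text tells. Its arguments: {"type":"object","properties":{"plan":{"type":"array","items":{"type":"array"}}},"required":["plan"]}

```bash
ls; mkdir -p pics; cat > h.py <<'E'
import numpy as np, cv2
from cell import readout, eyes, env
def ray(p,uv):
    K=p["K"];E=p["extrinsics"];x=np.linalg.inv(K)@[uv[0],uv[1],1]
    d=E[:3,:3]@np.array([x[0],-x[1],-x[2]]);return E[:3,3],d/np.linalg.norm(d)
def atz(p,uv,z):
    o,d=ray(p,uv);return o+d*(z-o[2])/d[2]
def proj(p,P):
    E=p["extrinsics"];c=E[:3,:3].T@(np.array(P,float)-E[:3,3]);u=p["K"]@[c[0],-c[1],-c[2]];return u[:2]/u[2]
E
python3 - <<'E'
from h import *
np.set_printoptions(suppress=True,precision=2)
for c in("top","side"):
    p=eyes.read_camera(c);print(c,p["K"].tolist(),p["extrinsics"].tolist(),[k for k in p])
    cv2.imwrite(f"pics/{c}0.png",cv2.resize(p["img"][:,:,::-1],(800,600),interpolation=cv2.INTER_CUBIC))
    for n in("press","pallet","guard","lever_pad","bell","rear_light"):
        for r in eyes.cut_out(p,n)[:3]:
            m=r["mask"];ys,xs=np.nonzero(m);print(n,round(r["score"],2),np.array(r["uv"]),m.sum(),xs.min(),xs.max(),ys.min(),ys.max(),atz(p,r["uv"],{"guard":130,"lever_pad":108,"pallet":60}.get(n,20)))
print(readout.state())
E
```

```text
pics
top [[416.69101824328317, 0.0, 255.533113046078], [0.0, 416.69101824328317, 191.4851844671791], [0.0, 0.0, 1.0]] [[0.012311759163440555, 0.9951053573283118, -0.09804972413420852, 370.896583176076], [-0.999867817924405, 0.011210368365175895, -0.011776006122866332, 2.2292130942927946], [-0.01061919325514693, 0.09818174706945292, 0.9951118415921901, 1443.6986415423005], [0.0, 0.0, 0.0, 1.0]] ['img', 'K', 'extrinsics', 'shot']
press 0.79 [216.6 153.3] 2397 197 236 120 197 [642.72 155.75  20.  ]
pallet 0.8 [172.5 266.7] 373 160 184 254 276 [255.86 288.35  60.  ]
pallet 0.8 [135.5 135.2] 403 122 146 126 146 [694.51 428.19  60.  ]
pallet 0.74 [168.9 141.5] 394 158 183 129 153 [673.92 313.91  60.  ]
guard 0.64 [307.5 156.2] 1693 283 330 138 195 [ 615.32 -146.64  130.  ]
guard 0.48 [217.4 167.1] 363 209 225 156 177 [577.12 140.37 130.  ]
lever_pad 0.75 [306.7 166.5] 203 299 312 159 178 [ 585.61 -146.55  108.  ]
bell 0.67 [261. 231.] 217 257 273 220 238 [376.35  -1.18  20.  ]
rear_light 0.7 [263.7 174.5] 159 255 268 167 180 [570.31  -8.35  20.  ]
side [[495.68726430503386, 0.0, 247.822871
[... 777 characters left out ...]
8.3  -183.69  130.  ]
lever_pad 0.48 [279.7 221.1] 144 267 292 217 223 [ 578.69 -143.64  108.  ]
bell 0.79 [197.1 226.8] 268 187 207 219 235 [379.96 -17.99  20.  ]
bell 0.56 [277.3 219.9] 147 267 291 217 224 [600.31 -38.49  20.  ]
rear_light 0.53 [264.4 213.5] 117 261 271 207 222 [571.74  -3.68  20.  ]
{'t': 0.7, 'joints': array([ 1.02,  0.49,  1.56, -0.  ,  1.09, -0.11]), 'qvel': array([-0., -0., -0., -0.,  0.,  0.]), 'tau': array([  0.  , -61.23, -25.84,   0.07,   0.04,  -0.  ]), 'eef_pos': array([270.59, 563.4 , 214.68]), 'tcp_rot': array([3.14, 0.  , 2.69]), 'ft_force': array([ 0.51, -0.67,  0.59]), 'moment': array([-0.02,  0.03, -0.06]), 'grip_force': 0.0, 'opening': 0.9977563088930016}
```

View pics/top0.png

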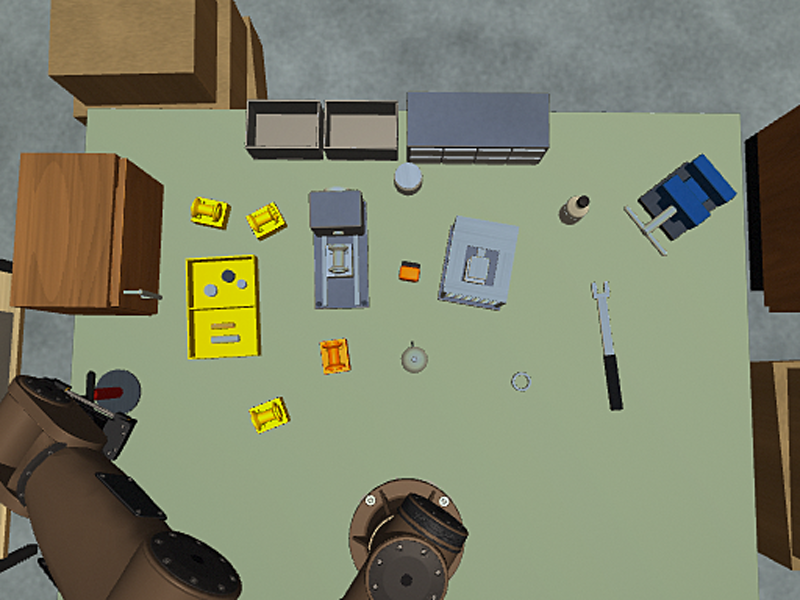

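View pics/side0.png

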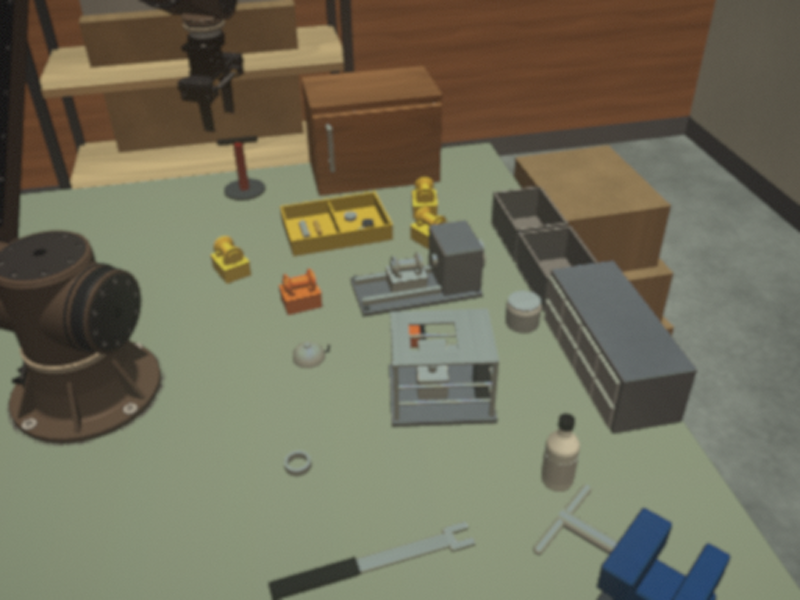

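The top view shows the press at (340,250) with the grey pallet in its channel, and the guard at (480,262) with its window at (478,266). An orange look-alike sits at (335,355), in front of the channel. Next I'll crop in for the corners.

```bash
python3 - <<'E'
from h import *
p=eyes.read_camera("top")
np.save("top.npy",p["img"])
c=p["img"][115:205,192:337,::-1]
c=cv2.resize(c,None,fx=5.5,fy=5.5,interpolation=cv2.INTER_CUBIC)
for i in range(0,145,10): cv2.putText(c,str(192+i),(int(i*5.5),8),0,.3,(0,0,255))or None; cv2.line(c,(int(i*5.5),10),(int(i*5.5),14),(0,0,255))
for i in range(0,90,10): cv2.putText(c,str(115+i),(0,int(i*5.5)+4),0,.3,(0,0,255))
cv2.imwrite("pics/crop1.png",c)
E
```

```text
Traceback (most recent call last):
ValueError: The truth value of an array with more than one element is ambiguous. Use a.any() or a.all()
```

```bash
python3 - <<'E'
from h import *
c=np.load("top.npy")[115:205,192:337,::-1]
c=cv2.resize(c,None,fx=5.5,fy=5.5,interpolation=cv2.INTER_CUBIC)
for i in range(0,145,10):
    cv2.putText(c,str(192+i),(int(i*5.5)+3,10),0,.3,(0,0,255)); cv2.line(c,(int(i*5.5),0),(int(i*5.5),14),(0,0,255))
for i in range(0,90,10):
    cv2.putText(c,str(115+i),(3,int(i*5.5)+10),0,.3,(0,0,255)); cv2.line(c,(0,int(i*5.5)),(14,int(i*5.5)),(0,0,255))
cv2.imwrite("pics/crop1.png",c)
E
```

```text
(no output)
```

View pics/crop1.png

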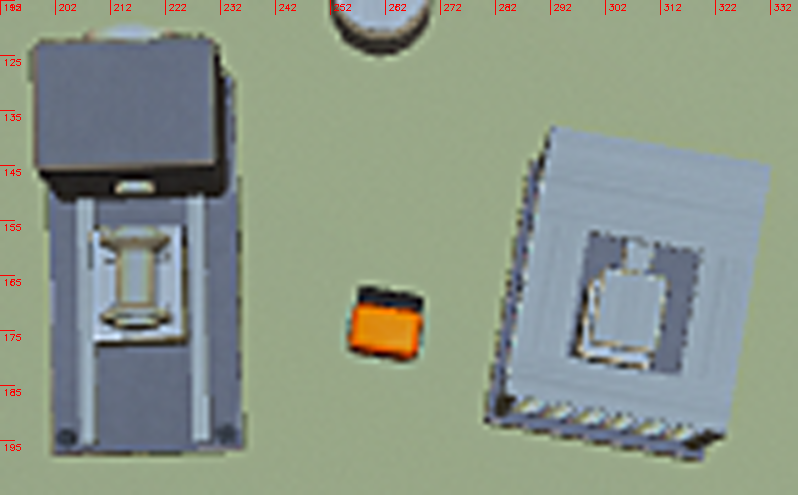

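```bash
cat > fit.py <<'E'
from h import *
from scipy.optimize import least_squares
np.set_printoptions(suppress=True,precision=2)
p=eyes.read_camera("top")
px=lambda a:np.array(a)/5.5+[192,115]-.4
def fit(M,I,x0):
    def w(x):
        c,s=np.cos(x[2]),np.sin(x[2]);return [[x[0]+c*a-s*b,x[1]+s*a+c*b,z] for a,b,z in M]
    f=lambda x:(np.array([proj(p,q) for q in w(x)])-I).ravel()
    r=least_squares(f,x0);print(r.x,r.fun.reshape(-1,2));return r.x
fit([(-120,60,12),(-120,-60,12),(40,55,112),(40,-55,112),(120,55,112),(120,-55,112)],px([(53,452),(243,447),(38,168),(218,163),(37,40),(215,38)]),[640,155,0])
fit([(80,65,130),(80,-65,130),(-80,-65,130),(-80,65,130),(22,33,130),(22,-33,130),(-52,-33,130),(-52,33,130)],px([(552,127),(770,165),(725,437),(508,403),(588,230),(702,250),(681,374),(570,355)]),[615,-146,0])
for n,uv,z in(("rail L",(93,197),24),("rail L",(95,445),24),("rail R",(190,195),24),("rail R",(194,440),24),("palBL",(97,340),48),("palBR",(187,340),48),("palFL",(92,228),48),("palFR",(183,226),48)): print(n,atz(p,px(uv),z))
E
python3 fit.py
```

```text
[612.34 150.82   0.03] [[-0.09  0.32]
 [ 0.1   0.44]
 [-0.58  0.29]
 [ 0.5   0.41]
 [-0.59 -0.5 ]
 [ 0.65 -0.95]]
[ 585.6  -147.55   -0.16] [[-0.31  0.04]
 [ 0.22 -0.21]
 [ 0.72 -0.56]
 [-0.43 -1.24]
 [ 0.13  0.56]
 [-0.12  0.35]
 [ 0.09  0.54]
 [-0.31  0.53]]
rail L [651.79 183.57  24.  ]
rail L [495.13 178.65  24.  ]
rail R [653.69 122.49  24.  ]
rail R [498.96 117.02  24.  ]
palBL [557.85 175.95  48.  ]
palBR [558.46 120.57  48.  ]
palFL [627.6  180.67  48.  ]
palFR [629.43 124.42  48.  ]
```

```bash
cat >> h.py <<'E'
from scipy.spatial.transform import Rotation as Ro
def go(*T):
    s=readout.state();R=Ro.from_euler("xyz",s["tcp_rot"])
    print("t",round(s["t"],2),np.round(s["eef_pos"],1),np.round(s["tcp_rot"],3),"F",np.round(s["ft_force"],1),"op",round(s["opening"],2))
    for x,y,z,yaw in T:
        G=Ro.from_euler("xyz",[np.pi,0,yaw])
        print((x,y,z),"rot",np.round((R.inv()*G).as_rotvec(degrees=True),1),"shift m",np.round(R.inv().apply(np.array([x,y,z])-s["eef_pos"])/1000,4))
E
python3 -c "
from h import *
go((400,350,200,3.17),(522,148,180,3.17),(522,148,32,3.17))"
```

```text
t 0.8 [270.6 563.4 214.7] [ 3.142 -0.     2.694] F [0.3 0.3 1. ] op 1.0
(400, 350, 200) rot [  0.    0.  -27.3] shift m [-0.2091 -0.1363  0.0147]
(522, 148, 180) rot [  0.    0.  -27.3] shift m [-0.4065 -0.2656  0.0346]
(522, 148, 32) rot [  0.    0.  -27.3] shift m [-0.4065 -0.2656  0.1826]
```

>>> move_arm --plan '[[[0, 0, -10], [-0.05, -0.033, 0.01], -1], [[0, 0, -20], [-0.1, -0.066, 0.01], -1], [[0, 0, -27.3], [-0.15, -0.1, 0.01], -1], [[0, 0, -27.3], [-0.2, -0.132, 0.015], -1], [[0, 0, -27.3], [-0.25, -0.165, 0.015], -1]]'

```text
t: 1.42
eef_pos: [425.3, 304.7, 199.6]
tcp_rot: [3.141, 0.0, -3.113]
ft_force: [0.9, 0.5, 0.1]
opening: 0.535
grip_force: 0.0
```

```bash
python3 -c "
from h import *
go((522,148,130,3.17),(522,148,33,3.17))"
```

```text
t 1.43 [425.3 304.7 199.6] [ 3.141  0.    -3.113] F [0.9 0.5 0.1] op 0.54
(522, 148, 130) rot [0. 0. 0.] shift m [-0.0921 -0.1595  0.0696]
(522, 148, 33) rot [0. 0. 0.] shift m [-0.0921 -0.1595  0.1666]
```

>>> move_arm --plan '[[[0, 0, 0], [-0.03, -0.052, 0.01], -1], [[0, 0, 0], [-0.06, -0.104, 0.03], -1], [[0, 0, 0], [-0.092, -0.158, 0.05], -1], [[0, 0, 0], [-0.092, -0.161, 0.07], -1], [[0, 0, 0], [-0.092, -0.161, 0.08], -1]]'

```text
t: 2.05
eef_pos: [521.0, 147.4, 118.7]
tcp_rot: [-3.142, -0.001, -3.115]
ft_force: [-0.7, 0.9, -0.4]
opening: 0.025
grip_force: 0.0
```

```bash
python3 -c "
from h import *
go((522,148,33,3.17))
p=eyes.read_camera('side');c=p['img'][110:230,160:330,::-1]
cv2.imwrite('pics/s2.png',cv2.resize(c,None,fx=4.5,fy=4.5,interpolation=cv2.INTER_CUBIC))"
```

```text
t 2.05 [521.  147.4 118.7] [-3.142e+00 -1.000e-03 -3.115e+00] F [-0.7  0.9 -0.4] op 0.03
(522, 148, 33) rot [-0.  -0.1 -0.1] shift m [-0.0011  0.0006  0.0857]
```

View pics/s2.png

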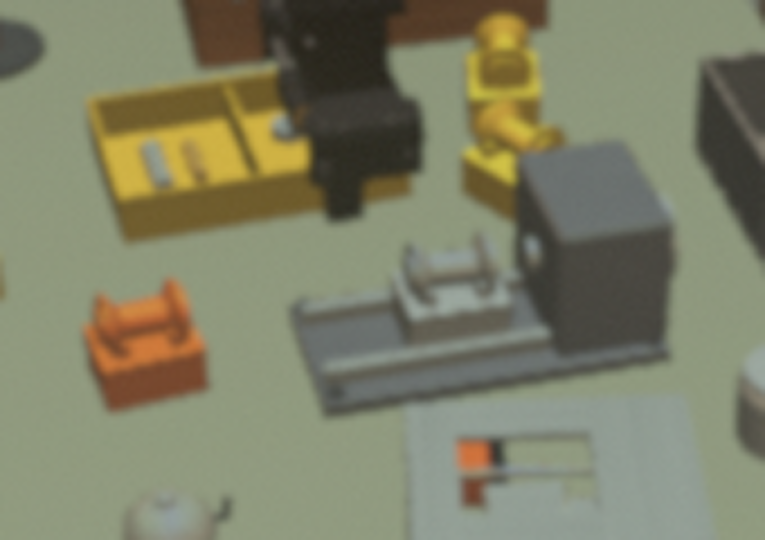

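The shut fingertips are at (345,215), over the channel behind the pallet at (455,300), and the housing is clear. Going down.

>>> move_arm --plan '[[[0, 0, 0], [0, 0.0005, 0.03], -1], [[0, 0, 0], [0, 0.0005, 0.06], -1], [[0, 0, 0], [0, 0.0005, 0.082], -1], [[0, 0, 0], [0, 0.0005, 0.085], -1], [[0, 0, 0], [0, 0.0005, 0.085], -1]]'

```text
t: 2.72
eef_pos: [521.3, 149.3, 35.5]
tcp_rot: [3.141, 0.001, -3.112]
ft_force: [1.0, -0.4, 0.1]
opening: 0.005
grip_force: 0.0
```

>>> move_arm --plan '[[[0, 0, 0], [-0.005, 0, 0], -1], [[0, 0, 0], [-0.01, 0, 0], -1], [[0, 0, 0], [-0.015, 0, 0], -1], [[0, 0, 0], [-0.02, 0, 0], -1], [[0, 0, 0], [-0.023, 0, 0], -1]]'

```text
t: 3.35
eef_pos: [544.5, 149.3, 34.6]
tcp_rot: [3.142, 0.0, -3.113]
ft_force: [0.3, -0.4, -0.7]
opening: 0.004
grip_force: 0.0
```

>>> move_arm --plan '[[[0, 0, 0], [-0.003, 0, 0], -1], [[0, 0, 0], [-0.006, 0, 0], -1], [[0, 0, 0], [-0.009, 0, 0], -1], [[0, 0, 0], [-0.012, 0, 0], -1], [[0, 0, 0], [-0.015, 0, 0], -1]]'

```text
t: 3.98
eef_pos: [557.4, 149.7, 34.5]
tcp_rot: [-3.141, -0.004, -3.113]
ft_force: [-8.3, -0.3, 5.6]
opening: 0.004
grip_force: 4.0
```

>>> move_arm --plan '[[[0, 0, 0], [-0.002, 0, 0], -1], [[0, 0, 0], [-0.004, 0, 0], -1], [[0, 0, 0], [-0.006, 0, 0], -1], [[0, 0, 0], [-0.008, 0, 0], -1], [[0, 0, 0], [-0.01, 0, 0], -1]]'

```text
t: 4.6
eef_pos: [567.4, 150.0, 34.5]
tcp_rot: [-3.141, -0.004, -3.113]
ft_force: [-7.6, -0.2, 4.8]
opening: 0.006
grip_force: 4.0
```

>>> move_arm --plan '[[[0, 0, 0], [-0.001, 0, 0], -1], [[0, 0, 0], [-0.002, 0, 0], -1], [[0, 0, 0], [-0.003, 0, 0], -1], [[0, 0, 0], [-0.004, 0, 0], -1], [[0, 0, 0], [-0.005, 0, 0], -1]]'

```text
t: 5.22
eef_pos: [569.6, 150.0, 34.5]
tcp_rot: [-3.141, -0.01, -3.113]
ft_force: [-23.2, -0.5, 18.4]
opening: 0.005
grip_force: 11.6
```

>>> move_arm --plan '[[[0, 0, 0], [-0.0005, 0, 0], -1], [[0, 0, 0], [0.004, 0, 0], -1], [[0, 0, 0], [0.015, 0, 0], -1], [[0, 0, 0], [0.03, 0, 0], -1], [[0, 0, 0], [0.03, 0, -0.04], -1]]'

```text
t: 5.85
eef_pos: [541.2, 149.0, 72.9]
tcp_rot: [-3.141, -0.006, -3.113]
ft_force: [0.3, -0.5, 1.1]
opening: 0.005
grip_force: 0.0
```

>>> move_arm --plan '[[[0, 0, 0], [0, 0, -0.05], -1], [[0, 0, 0], [0.01, 0.02, -0.1], -1], [[0, 0, 0], [0.01, 0.06, -0.14], -1], [[0, 0, 0], [0.01, 0.12, -0.15], -1], [[0, 0, 0], [0.01, 0.17, -0.15], -1]]'

```text
t: 6.48
eef_pos: [528.6, 320.7, 225.9]
tcp_rot: [3.141, 0.002, -3.113]
ft_force: [0.3, -0.5, 0.2]
opening: 0.006
grip_force: 0.0
```

```bash
python3 -c "
from h import *
go((572,-145,170,2.98))
o=[]
for n,a in(('top',(140,205,190,265)),('side',(130,215,225,335))):
    p=eyes.read_camera(n);c=p['img'][a[0]:a[1],a[2]:a[3],::-1]
    o.append(cv2.resize(c,(395,int(395*c.shape[0]/c.shape[1])),interpolation=cv2.INTER_CUBIC))
h=max(c.shape[0] for c in o)
cv2.imwrite('pics/c3.png',np.hstack([cv2.copyMakeBorder(c,0,h-c.shape[0],0,0,0) for c in o]))"
```

```text
t 6.47 [528.6 320.7 225.9] [ 3.141e+00  2.000e-03 -3.113e+00] F [ 0.3 -0.5  0.2] op 0.01
(572, -145, 170) rot [ 0.1  0.1 10.9] shift m [-0.0299 -0.4669  0.0555]
```

View pics/c3.png

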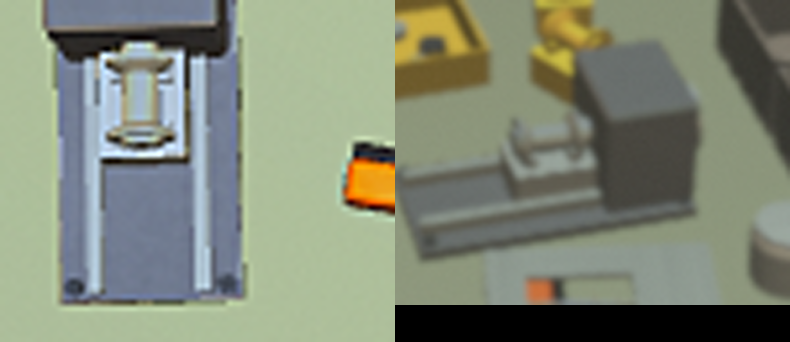

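The pallet's rear edge at (140,159) in the crop comes out about 2 mm short of home, which is within measuring error. To be sure, I'll push a second time, harder.

>>> move_arm --plan '[[[0, 0, 0], [0, -0.06, 0], -1], [[0, 0, 0], [0, -0.12, 0.01], -1], [[0, 0, 0], [-0.005, -0.165, 0.05], -1], [[0, 0, 0], [-0.01, -0.17, 0.1], -1], [[0, 0, 0], [-0.01, -0.17, 0.15], -1]]'

```text
t: 7.2
eef_pos: [543.8, 147.7, 73.5]
tcp_rot: [3.142, 0.001, -3.115]
ft_force: [0.1, 0.2, 0.3]
opening: 0.004
grip_force: 0.0
```

```bash
python3 -c "
from h import *
go((541,149,35,3.17),(568,150,35,3.17))"
```

```text
t 7.2 [543.8 147.7  73.5] [ 3.142e+00  1.000e-03 -3.115e+00] F [0.1 0.2 0.3] op 0.0
(541, 149, 35) rot [ 0.   0.1 -0.1] shift m [0.0028 0.0014 0.0385]
(568, 150, 35) rot [ 0.   0.1 -0.1] shift m [-0.0242  0.0017  0.0385]
```

>>> move_arm --plan '[[[0, 0, 0], [0, 0.001, 0.036], -1], [[0, 0, 0], [-0.01, 0.001, 0.036], -1], [[0, 0, 0], [-0.018, 0.001, 0.036], -1], [[0, 0, 0], [-0.022, 0.001, 0.036], -1], [[0, 0, 0], [-0.024, 0.001, 0.036], -1]]'

```text
t: 7.82
eef_pos: [568.7, 151.0, 39.8]
tcp_rot: [3.141, 0.002, -3.113]
ft_force: [-0.8, 0.8, 0.0]
opening: -0.0
grip_force: 0.0
```

>>> move_arm --plan '[[[0, 0, 0], [-0.002, 0, 0], -1], [[0, 0, 0], [-0.003, 0, 0], -1], [[0, 0, 0], [-0.004, 0, 0], -1], [[0, 0, 0], [-0.005, 0, 0], -1], [[0, 0, 0], [-0.006, 0, 0], -1]]'

```text
t: 8.45
eef_pos: [569.7, 151.0, 38.9]
tcp_rot: [-3.141, -0.009, -3.112]
ft_force: [-22.3, -0.7, 18.3]
opening: 0.007
grip_force: 11.3
```

>>> move_arm --plan '[[[0, 0, 0], [-0.001, 0, 0], -1], [[0, 0, 0], [-0.002, 0, 0], -1], [[0, 0, 0], [-0.003, 0, 0], -1], [[0, 0, 0], [-0.003, 0, 0], -1], [[0, 0, 0], [-0.003, 0, 0], -1]]'

```text
t: 9.07
eef_pos: [569.8, 151.0, 38.8]
tcp_rot: [-3.14, -0.016, -3.112]
ft_force: [-32.5, -1.3, 25.4]
opening: 0.006
grip_force: 16.4
```

```bash
python3 -c "
from h import *
go((541,149,80,3.17))"
```

```text
t 9.07 [569.8 151.   38.8] [-3.14  -0.016 -3.112] F [-32.5  -1.3  25.4] op 0.01
(541, 149, 80) rot [-0.1 -0.9  0.1] shift m [ 0.0295 -0.0013 -0.0407]
```

It stalls at the same place under 32 N, so the pallet is against the stop. Backing off and moving to the guard.

>>> move_arm --plan '[[[0, 0, 0], [0.01, 0, 0], -1], [[0, 0, 0], [0.03, 0, 0], -1], [[0, 0, 0], [0.03, 0, -0.05], -1], [[0, 0, 0], [0.03, 0, -0.11], -1], [[0, 0, 0], [0.03, 0, -0.16], -1]]'

```text
t: 9.7
eef_pos: [547.1, 150.4, 201.1]
tcp_rot: [3.141, 0.002, -3.113]
ft_force: [-0.7, 0.8, 0.5]
opening: -0.001
grip_force: 0.0
```

```bash
python3 -c "
from h import *
go((572,-145,200,2.98))"
```

```text
t 9.7 [547.1 150.4 201.1] [ 3.141e+00  2.000e-03 -3.113e+00] F [-0.7  0.8  0.5] op -0.0
(572, -145, 200) rot [ 0.   0.1 10.9] shift m [-0.0164 -0.296   0.001 ]
```

>>> move_arm --plan '[[[0, 0, 3], [-0.003, -0.06, 0], -1], [[0, 0, 6], [-0.006, -0.12, 0], -1], [[0, 0, 9], [-0.009, -0.18, 0], -1], [[0, 0, 10.9], [-0.013, -0.24, 0], -1], [[0, 0, 10.9], [-0.0164, -0.295, 0], -1]]'

```text
t: 10.32
eef_pos: [571.9, -146.2, 198.9]
tcp_rot: [-3.141, 0.001, 2.979]
ft_force: [0.1, 0.4, 0.1]
opening: 0.004
grip_force: 0.0
```

>>> move_arm --plan '[[[0, 0, 0], [0, 0, 0.015], -1], [[0, 0, 0], [0, 0, 0.03], -1], [[0, 0, 0], [0, 0, 0.04], -1], [[0, 0, 0], [0, 0, 0.04], -1]]'

```text
t: 10.82
eef_pos: [571.7, -142.8, 157.8]
tcp_rot: [3.141, -0.002, 2.982]
ft_force: [0.9, -0.7, -0.3]
opening: 0.006
grip_force: 0.0
```

```bash
python3 -c "
from h import *
go((572,-145,135,2.98))
o=[]
for n,a in(('top',(130,205,270,345)),('side',(170,275,235,335))):
    p=eyes.read_camera(n);c=p['img'][a[0]:a[1],a[2]:a[3],::-1]
    s=readout.state()['eef_pos'];print(n,proj(p,s),[np.round((proj(p,q)-[a[2],a[0]])*395/(a[3]-a[2])) for q in (s,[572,-145,130],[572,-145,108])])
    o.append(cv2.resize(c,(395,int(395*c.shape[0]/c.shape[1])),interpolation=cv2.INTER_CUBIC))
h=max(c.shape[0] for c in o)
cv2.imwrite('pics/g4.png',np.hstack([cv2.copyMakeBorder(c,0,h-c.shape[0],0,0,0) for c in o]))"
```

```text
t 10.82 [ 571.7 -142.8  157.8] [ 3.141e+00 -2.000e-03  2.982e+00] F [ 0.9 -0.7 -0.3] op 0.01
(572, -145, 135) rot [ 0.  -0.1  0.1] shift m [-0.0007 -0.0021  0.0228]
top [307.40011317 168.2653785 ] [array([197., 202.]), array([195., 209.]), array([191., 214.])]
side [277.40994477 205.45343188] [array([168., 140.]), array([167., 178.]), array([167., 205.])]
```

View pics/g4.png

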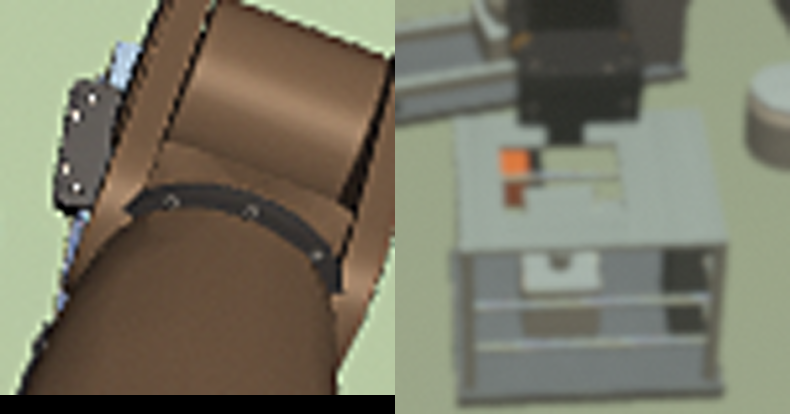

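The side view has the window centred at (562,178) and the fingertips at (565,142); both match the projected positions. Next: down through the window, then press.

>>> move_arm --plan '[[[0, 0, 0], [0, -0.002, 0.006], -1], [[0, 0, 0], [0, -0.002, 0.015], -1], [[0, 0, 0], [0, -0.002, 0.024], -1], [[0, 0, 0], [0, -0.002, 0.034], -1], [[0, 0, 0], [0, -0.002, 0.042], -1]]'

```text
t: 11.55
eef_pos: [571.4, -146.0, 115.8]
tcp_rot: [3.141, -0.001, 2.98]
ft_force: [0.5, 0.5, -0.1]
opening: 0.003
grip_force: 0.0
```

```bash
python3 -c "
from h import *
go((572,-145,108,2.98),(572,-145,90,2.98))"
```

```text
t 11.55 [ 571.4 -146.   115.8] [ 3.141e+00 -1.000e-03  2.980e+00] F [ 0.5  0.5 -0.1] op 0.0
(572, -145, 108) rot [ 0. -0.  0.] shift m [-0.0004  0.0011  0.0078]
(572, -145, 90) rot [ 0. -0.  0.] shift m [-0.0004  0.0011  0.0258]
```

>>> move_arm --plan '[[[0, 0, 0], [0, 0.001, 0.006], -1], [[0, 0, 0], [0, 0.001, 0.012], -1], [[0, 0, 0], [0, 0.001, 0.017], -1], [[0, 0, 0], [0, 0.001, 0.021], -1], [[0, 0, 0], [0, 0.001, 0.024], -1]]'

```text
t: 12.18
eef_pos: [571.3, -144.8, 92.9]
tcp_rot: [3.141, -0.001, 2.98]
ft_force: [-3.9, 1.4, 7.3]
opening: 0.007
grip_force: 4.5
```

>>> move_arm --plan '[[[0, 0, 0], [0, 0, 0.001], -1], [[0, 0, 0], [0, 0, 0.002], -1], [[0, 0, 0], [0, 0, 0.003], -1], [[0, 0, 0], [0, 0, 0.003], -1]]'

```text
t: 12.68
eef_pos: [571.5, -144.9, 91.9]
tcp_rot: [-3.141, 0.001, 2.98]
ft_force: [-10.1, 3.5, 27.4]
opening: 0.005
grip_force: 14.8
```

At the stop (27 N). Holding it there.

>>> move_arm --plan '[[[0, 0, 0], [0, 0, 0.0005], -1], [[0, 0, 0], [0, 0, 0.0005], -1], [[0, 0, 0], [0, 0, 0.0005], -1], [[0, 0, 0], [0, 0, 0.0005], -1], [[0, 0, 0], [0, 0, 0.0005], -1]]'

```text
t: 13.3
eef_pos: [571.5, -144.9, 91.8]
tcp_rot: [-3.141, 0.001, 2.98]
ft_force: [-12.3, 2.8, 32.0]
opening: 0.006
grip_force: 16.7
```

>>> move_arm --plan '[[[0, 0, 0], [0, 0, 0], -1], [[0, 0, 0], [0, 0, 0], -1], [[0, 0, 0], [0, 0, 0], -1], [[0, 0, 0], [0, 0, 0], -1], [[0, 0, 0], [0, 0, 0], -1]]'

```text
t: 13.92
eef_pos: [571.6, -144.9, 91.8]
tcp_rot: [-3.141, 0.001, 2.98]
ft_force: [-11.7, 4.6, 30.8]
opening: 0.005
grip_force: 16.7
```

>>> move_arm --plan '[[[0, 0, 0], [0, 0, 0], -1], [[0, 0, 0], [0, 0, 0], -1], [[0, 0, 0], [0, 0, 0], -1], [[0, 0, 0], [0, 0, 0], -1], [[0, 0, 0], [0, 0, 0], -1]]'

```text
t: 14.55
eef_pos: [571.6, -144.9, 91.8]
tcp_rot: [-3.141, 0.001, 2.98]
ft_force: [-12.0, 3.8, 30.6]
opening: 0.01
grip_force: 16.7
```

>>> move_arm --plan '[[[0, 0, 0], [0, 0, -0.006], -1], [[0, 0, 0], [0, 0, -0.014], -1], [[0, 0, 0], [0, 0, -0.024], -1], [[0, 0, 0], [0, 0, -0.034], -1], [[0, 0, 0], [0, 0, -0.044], -1]]'

```text
t: 15.18
eef_pos: [571.8, -145.1, 133.6]
tcp_rot: [3.142, 0.0, 2.98]
ft_force: [1.1, -0.1, -0.0]
opening: 0.006
grip_force: 0.0
```

>>> move_arm --plan '[[[0, 0, 0], [0, 0, -0.03], -1], [[0, 0, 0], [0, 0, -0.08], -1], [[0, 0, 0], [0.05, 0, -0.1], -1], [[0, 0, 0], [0.11, 0, -0.1], -1], [[0, 0, 0], [0.15, 0.03, -0.1], -1]]'

```text
t: 15.8
eef_pos: [426.4, -91.3, 233.6]
tcp_rot: [-3.141, 0.001, 2.978]
ft_force: [0.3, 0.5, 0.1]
opening: 0.005
grip_force: 0.0
```

>>> move_arm --plan '[[[0, 0, 0], [0, 0.06, 0], -1], [[0, 0, 0], [0, 0.12, 0], -1], [[0, 0, 0], [0, 0.12, 0], -1], [[0, 0, 0], [0, 0.12, 0], -1]]'

```text
t: 16.3
eef_pos: [447.7, 27.1, 233.3]
tcp_rot: [-3.142, 0.0, 2.981]
ft_force: [0.4, -0.2, 0.3]
opening: 0.005
grip_force: 0.0
```

```bash
python3 -c "
from h import *
go()
o=[]
for n,a in(('top',(115,245,190,345)),('side',(110,275,180,335))):
    p=eyes.read_camera(n);c=p['img'][a[0]:a[1],a[2]:a[3],::-1]
    o.append(cv2.resize(c,(395,int(395*c.shape[0]/c.shape[1])),interpolation=cv2.INTER_CUBIC))
h=max(c.shape[0] for c in o)
cv2.imwrite('pics/f5.png',np.hstack([cv2.copyMakeBorder(c,0,h-c.shape[0],0,0,0) for c in o]))"
```

```text
t 16.3 [447.7  27.1 233.3] [-3.142  0.     2.981] F [ 0.4 -0.2  0.3] op 0.01
```

View pics/f5.png

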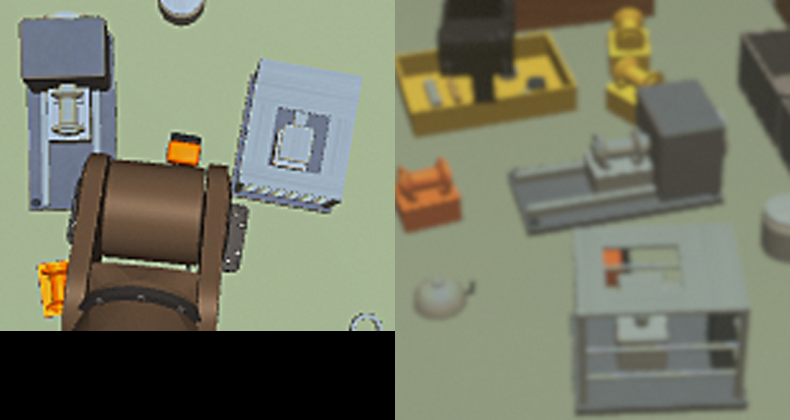

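The pallet sits home at (68,112), the lever is back up at (295,145), the other things haven't moved, and the arm is clear.

```bash
python3 -c "
from h import *
print(env.job_done())"
```

```text
the job is handed in; nothing more can be done
None
```

The job is handed in: the pallet was pushed until it stopped against the housing (it didn't move further under 32 N), the lever was held at its stop for about 1.9 s and came back up, and the arm drew back out with no sign of touching the guard; no verdict came back.

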